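Put the wire spool away

ROBOT

A 6-joint arm with a two-finger parallel gripper is mounted at the origin on the work surface. World frame = base frame: x ahead of the robot, y to its left, z up, the work surface at z = 0. Lengths are in m, angles in rad, forces in N, time in s.
With the tool pointing down it reaches from about 0.325 to 0.9 m from the base axis. Payload 6.1 kg.
Tool frame: the origin (TCP) lies midway between the tips of the shut fingers; the grasp point (between the pads) lies 19 mm behind it (ctrl.pinch_z is the distance from the TCP to the grasp point, in m); z points along the fingers, y is the direction in which the jaws open and shut (so a half turn about z gives the same grasp; the last joint's range is limited). The gripper opens to 87 mm and grips with 3 to 60 N. Pads are 19 mm wide; open, the fingers measure 117 mm over their backs; the gripper's body (75 mm by 190 mm) begins 51 mm behind the grasp point.
Start: joints at [-1.35, 0.22, 1.526, -0, 1.395, -0.126], TCP at [0.212, -0.588, 0.223] pointing down, gripper open.
Joint ranges: [-2.98, 2.98], [-0.91, 2.08], [0.09, 2.57], [-1.24, 4.39], [0.2, 2.65], [-2.68, 2.68]. Speed limits (rad/s): [2.57, 2.57, 3.01, 3.14, 3.14, 3.14].

INTERFACE

Orientations are given as [roll, pitch, yaw] about the fixed x, y, z axes, in that order (R = Rz(yaw) Ry(pitch) Rx(roll)).
In Python, from rig import ctrl, vision gives the robot as it stands.
- The arm moves only by the tool carry_out, never from a script. Its argument "series" is a list of rows, each a list of 6 numbers: the shift along the tool's x, y, z normalised to -1 to 1, where 1 is 500 mm, then the turn, a rotation vector about the tool's x, y, z normalised to -1 to 1, where 1 is 180 degrees. A call has 1 to 12 rows; each row is the pose to reach, as a shift and turn from the pose commanded when the call began, along the tool's axes at that moment, turning the shorter way round; what a row does not reach only later rows make up. A row lasts 1/10 s, in which the tool goes at most 50 mm and 8.59 degrees, less where a joint would pass 70% of its speed; a pose out of reach is approached as far as the arm can. A call with a number of a shift or a turn outside -1 to 1 is refused whole. A call with a gripper value outside its range is refused whole. "jaw" is the opening, from -1 (shut) to 1 (fully open), set as the call begins (left out, the last holds). The fingers move at their own pace and stop on an object; "newtons" is the grip in N (left out, the last holds). Time passes only in rows, so rows that repeat a pose let the fingers close. It gives the time, the measured TCP pose, the force and the opening at its end, in the units of the state.
- ctrl.get_obs(): the state, without advancing time (a new reading comes with each control period).
- vision.snapshot(name): name is "scene" or "top" or "wrist"; returns the picture (480x640x3 uint8, red, green, blue); there is no depth.
- vision.camera_model(name): a dict with "fov_y" (degrees; the focal length in pixels is half the picture's height over the tangent of half this angle, whatever the lens; pixels are square), "cx", "cy" (the principal point, pixels), "distortion" ([k1, k2, p1, p2, k3] as OpenCV has them; the pictures are not rectified), "rvec" (rotation vector, rad) and "tvec" (3), from world to camera coordinates, as OpenCV has them. Camera axes: x right, y down, z forward; pixel columns grow to the right and rows downward; lengths in m; the calibration is good to about 2 mm. A picture is of the moment at which its call begins: read the wrist's pose just before it. camera_model takes no time and is no camera call; for the wrist camera it gives the pose at the moment of the call.
- ctrl.hand_in(): hands the job in, once; it reports no verdict.
The state is a dict: "time_s": time; "q": joint angles; "dq": joint speeds; "tau": joint torques, N m; "position": TCP position; "eef_rot": TCP orientation; "wrist_force": force on the tool from outside, world axes, zero at the start; "torque": the same for the moment, N m; "finger_gap": finger opening in m.
Only numpy, scipy, OpenCV 4.12 (cv2) and the standard library are available. Lean on these libraries where they do the work, as an engineer would, in place of code of your own. Each camera call takes 0.05 s, during which the arm holds its last target.

TASK

Turn the red keeper on the sloping wire stand the shorter way round until its white mark points at the green dot, which frees the spool. Slide the copper spool up off the leaning spindle, stand it upright in the wooden box, setting it down gently rather than dropping it, and shut the lid completely. Leave the keeper at the green dot, and leave the tin, the jar, the saucer and the screwdriver where they are.

Things in the scene. Friction and masses are not known exactly. Their poses are not given: they have to be found in the camera images.
- stand: Fixed grey metal stand with a sloping deck, 190 mm (x) by 250 mm (y). Origin: middle of the deck surface, 85 mm above the bench. z: the deck's normal, leaning 30 degrees from vertical towards the robot side; x up the slope, away from the robot; turned up to 0.25 rad about vertical. Spindle axis at y = -40 mm, keeper axis at y = +40 mm, both at x = 0, along z. It may stand left or right.
- spindle_foot (a point): Foot of the spindle on the deck surface, axes as the stand's. Steel rod 16 mm in diameter with a tapered tip 100 mm above the deck along z; a seat 40 mm wide and 6 mm high at its foot carries the spool.
- keeper_mark (a point): Point on the keeper's white mark, 50 mm from its axis, 64 mm above the deck. Axes turn with it: z along the keeper axis (= the stand's z), y outwards along the mark. Keeper: red D-shaped plate, radius 54 mm, 5 mm thick, underside 59 mm above the deck, flat 26 mm from the axis opposite the mark. Unless the flat faces the spool, the plate overlaps the spool's top flange, 3 mm above it.
- keeper_grip (a point): Point on the keeper's axis, 86 mm above the deck, in the black bar handle: 56 mm long (along this point's x), 16 mm wide (along its y, the direction of the white mark), from 64 to 102 mm above the deck. Axes as keeper_mark.
- keeper (a joint): Keeper angle, rad, turned since the start (0 at the start, grows counter-clockwise seen from above the deck). It turns endlessly with about 0.06 N m friction and stays where left. Going the shorter way never needs more than about 3.14 either way. The mark starts 1.2 rad or more away from the green dot.
- spool: Loose spool wound with copper, 0.25 to 0.5 kg, on the spindle. Origin: centre of its lower face, z along its axis towards the collar. White flanges 76 mm across (z 0 to 5, 45 to 50 mm), winding 66 mm, blue collar 40 mm across from z = 50 to 84 mm to grip it by. Bore 21 mm right through. Lower face 6 mm above the deck at the start: slides 95 mm along the spindle to be off. Yaw about z is random.
- box: Fixed open wooden box, 150 (x) by 160 (y) by 104 mm high, walls and floor 6 mm. Origin: centre of its underside, z up; the lid is hinged on the +x side, away from the robot. Turned up to 0.2 rad about vertical.
- box_in (a point): Centre of the box's inner floor.
- lid (a joint): Lid angle, rad: 0 is shut (flat on the rim), 1.57 upright; starts open at 1.55 to 1.8. Lid: 150 mm from hinge to free edge, 160 mm wide, 8 mm thick (underside on the hinge plane). The hinge has friction, 0.13 N m, so it stays where left; push it all the way to shut it.
- lid_hinge (a point): Middle of the lid's hinge line, which runs along the box's y, at the box's +x edge, level with the rim. Its axes turn with the lid: -x from the hinge to the free edge, z out of the outer face.
- lid_handle (a point): Grip point in the black knob on the lid's outer face: 120 mm from the hinge, 35 mm off the outer face, mid-width.
- tin: Bystander: steel can, 64 mm across, 85 mm high. Origin: centre of its underside.
- jar: Bystander: amber jar, 68 mm across, 100 mm high. Origin: centre of its underside.
- saucer: Bystander: white saucer, 100 mm across, 18 mm high. Origin: centre of its underside.
- screwdriver: Bystander: screwdriver with orange handle, 170 mm long, lying flat along its x.
- green_dot (a point): Green dot, 16 mm across, on the deck surface at the stand's x = 0, y = +109 mm: 69 mm from the keeper axis, on the side away from the spool. With the white mark pointing to it the spool is free.

How it is judged:
By the outcome, as a careful person would: the job done as asked, in the order asked, and still so for the second after the job is handed in, with the robot touching nothing.
It also fails if it takes over 72 s, if anything falls off the work surface, if the arm or the gripper's body presses on something with over 40 N, if the wrist force passes 120 N, or if a joint passes its speed limit or range.

## Working session

There is one attempt and no reset: what is moved stays moved. The work goes in short steps, Python scripts to look and compute and a tool call to move; the robot and the scene stay as the last step left them, time stands still between calls to the robot, and variables do not carry over. Pictures are saved under pics/ and viewed, and the job is handed in when it is done.

Besides the shell and the picture viewer there is one more tool, called after "Call:" in YAML: its name, and indented under it one key for each argument. carry_out: Moves the arm, as the interface text tells. Its arguments: {"type":"object","properties":{"series":{"type":"array","items":{"type":"array","items":{"type":"number"}}},"jaw":{"type":"number"},"newtons":{"type":"number"}},"required":["series"]}

```bash
ls; mkdir -p pics
python3 - <<'E'
from rig import ctrl, vision
import cv2
for n in ["scene","top","wrist"]:
    m=vision.camera_model(n); print(n,m)
    im=vision.snapshot(n); cv2.imwrite(f"pics/{n}0.png",im[:,:,::-1])
print(ctrl.get_obs(), ctrl.pinch_z)
E
```

```text
pics
scene {'fov_y': 46.43460699141688, 'cx': 323.94032431676874, 'cy': 239.9019420434128, 'distortion': array([-0.1689179,  0.       ,  0.       ,  0.       ,  0.       ]), 'rvec': array([ 1.91327637,  1.87129997, -0.57226153]), 'tvec': array([-0.03683408, -0.39151434,  1.49462146])}
top {'fov_y': 53.673848123374185, 'cx': 312.64912037188077, 'cy': 238.80655462554557, 'distortion': array([-0.016966,  0.      ,  0.      ,  0.      ,  0.      ]), 'rvec': array([ 2.09726796, -2.12839577,  0.1755591 ]), 'tvec': array([0.05294516, 0.57549466, 0.97184465])}
wrist {'fov_y': 71.60764175798434, 'cx': 315.61253107668085, 'cy': 237.9042482973422, 'distortion': array([0.00583881, 0.        , 0.        , 0.        , 0.        ]), 'rvec': array([-2.39570968,  1.6801975 ,  0.21857979]), 'tvec': array([-0.62368101, -0.03035876,  0.39091921])}
{'time_s': 0.15, 'q': array([-1.35008662e+00,  2.21079243e-01,  1.52734232e+00,  2.29146725e-05,
        1.39467709e+00, -1.26084719e-01]), 'dq': array([ 0.00186421, -0.00248352, -0.00304233,  0.00055879, -0.00106683,
       -0.00108938]), 'tau': array([ 6.09564031e-04, -4.95190680e+01, -3.87882543e+01,  6.98911096e-02,
        5.30769490e-02, -9.10718200e-05]), 'position': array([ 0.21233731, -0.58732638,  0.22167048]), 'eef_rot': array([-3.14010145e+00, -2.11755580e-04,  3.46790237e-01]), 'wrist_force': array([-0.46608751,  0.29071295, -0.30569248]), 'torque': array([ 0.05041557, -0.00711908, -0.00894841]), 'finger_gap': 0.08724278176991498} 0.0187
```

View pics/scene0.png

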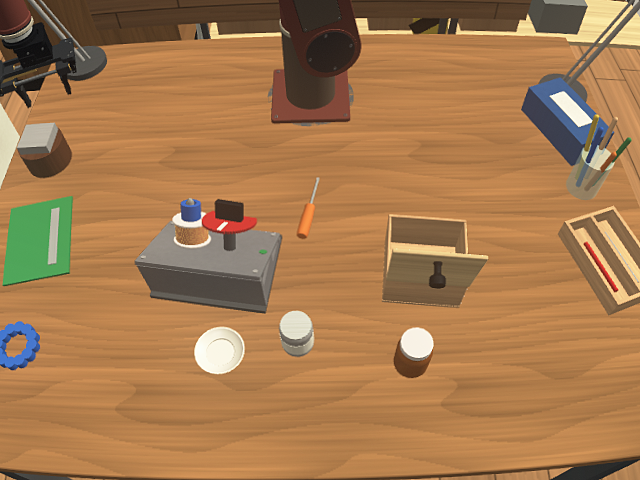

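View pics/top0.png

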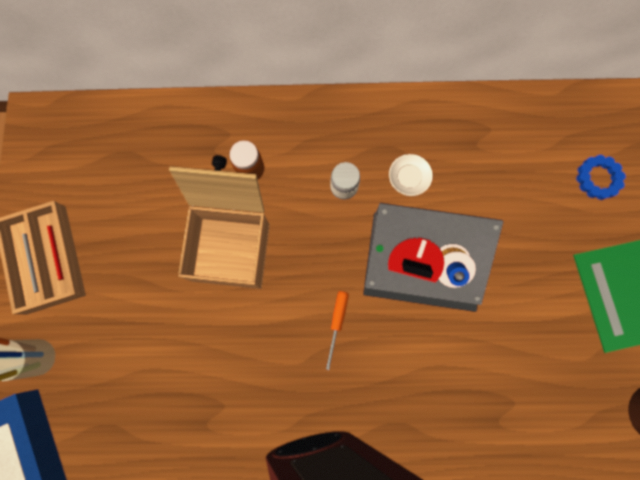

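The top view shows the stand on the right, with the spool collar near (458,273), the keeper handle near (417,267), the white mark near (421,248) and the green dot at (380,248). The box is on the left around (225,247), with its lid open. The scene view agrees. Next I'll measure with masks.

```bash
cat > h.py <<'E'
import numpy as np, cv2
from rig import ctrl, vision
from scipy.spatial.transform import Rotation as Rot
def cam(n):
    m=vision.camera_model(n); f=240/np.tan(np.radians(m['fov_y'])/2)
    K=np.array([[f,0,m['cx']],[0,f,m['cy']],[0,0,1]])
    R=cv2.Rodrigues(np.array(m['rvec']))[0]
    return K,np.array(m['distortion']),R,np.array(m['tvec'])
def ray(c,p):
    K,d,R,t=c
    u=cv2.undistortPoints(np.array([[p]],float),K,d)[0,0]
    v=R.T@np.array([u[0],u[1],1]); return -R.T@t, v/np.linalg.norm(v)
def onz(c,p,z):
    o,v=ray(c,p); return o+v*(z-o[2])/v[2]
def onplane(c,p,q,n):
    o,v=ray(c,p); return o+v*(np.dot(np.array(q)-o,n)/np.dot(v,n))
def tri(rs):
    A=np.zeros((3,3));b=np.zeros(3)
    for o,v in rs:
        P=np.eye(3)-np.outer(v,v);A+=P;b+=P@o
    x=np.linalg.solve(A,b); return x,[np.linalg.norm((np.eye(3)-np.outer(v,v))@(x-o)) for o,v in rs]
def proj(c,X):
    K,d,R,t=c
    return cv2.projectPoints(np.atleast_2d(X).astype(float),cv2.Rodrigues(R)[0],t,K,d)[0][:,0]
def blobs(im,lo,hi,box=None,amin=8):
    h=cv2.cvtColor(im,cv2.COLOR_RGB2HSV); m=cv2.inRange(h,np.array(lo),np.array(hi))
    if box is not None:
        k=np.zeros_like(m);x0,y0,x1,y1=box;k[y0:y1,x0:x1]=1;m=m*k
    n,l,s,ce=cv2.connectedComponentsWithStats(m)
    return [(s[i].tolist(),ce[i].round(1).tolist()) for i in range(1,n) if s[i,4]>=amin],m
E
python3 - <<'E'
from h import *
t=cv2.imread('pics/top0.png')[:,:,::-1].copy(); s=cv2.imread('pics/scene0.png')[:,:,::-1].copy()
ct,cs=cam('top'),cam('scene')
g,_=blobs(t,(45,100,40),(80,255,255),(365,200,400,300)); print('green top',g)
g2,_=blobs(s,(45,100,40),(80,255,255),(240,230,300,280)); print('green scene',g2)
print(onz(ct,g[0][1],.085),onz(cs,g2[0][1],.085))
cv2.imwrite('pics/a.png',cv2.resize(t[195:315,355:515],None,fx=5,fy=5,interpolation=cv2.INTER_CUBIC)[:,:,::-1])
cv2.imwrite('pics/b.png',cv2.resize(s[190:310,135:295],None,fx=5,fy=5,interpolation=cv2.INTER_CUBIC)[:,:,::-1])
cv2.imwrite('pics/c.png',cv2.resize(t[140:300,150:280],None,fx=3.7,fy=3.7,interpolation=cv2.INTER_CUBIC)[:,:,::-1])
cv2.imwrite('pics/d.png',cv2.resize(s[200:320,370:500],None,fx=5,fy=5,interpolation=cv2.INTER_CUBIC)[:,:,::-1])
E
```

```text
green top [([376, 245, 7, 7, 39], [379.2, 248.0])]
green scene [([260, 250, 7, 4, 19], [262.7, 251.3])]
[ 0.54859353 -0.0947358   0.085     ] [ 0.54971969 -0.09556282  0.085     ]
```

View pics/a.png

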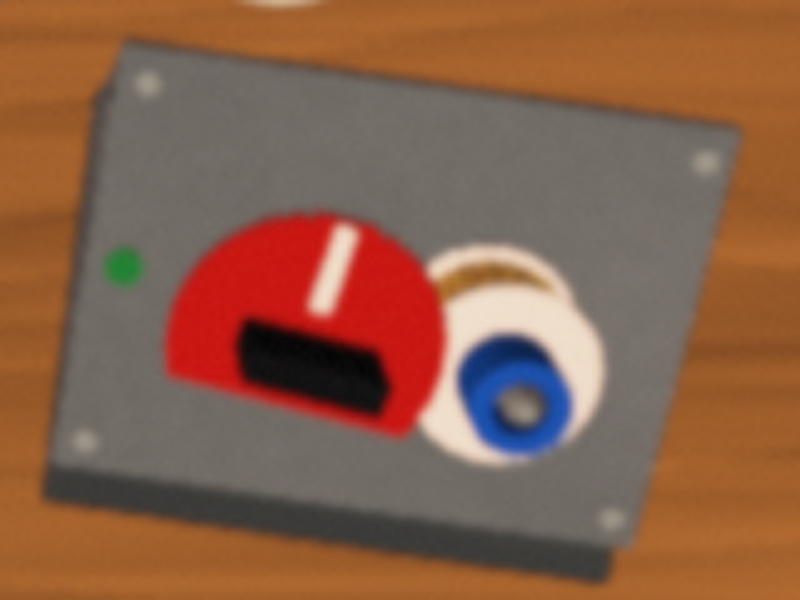

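View pics/b.png

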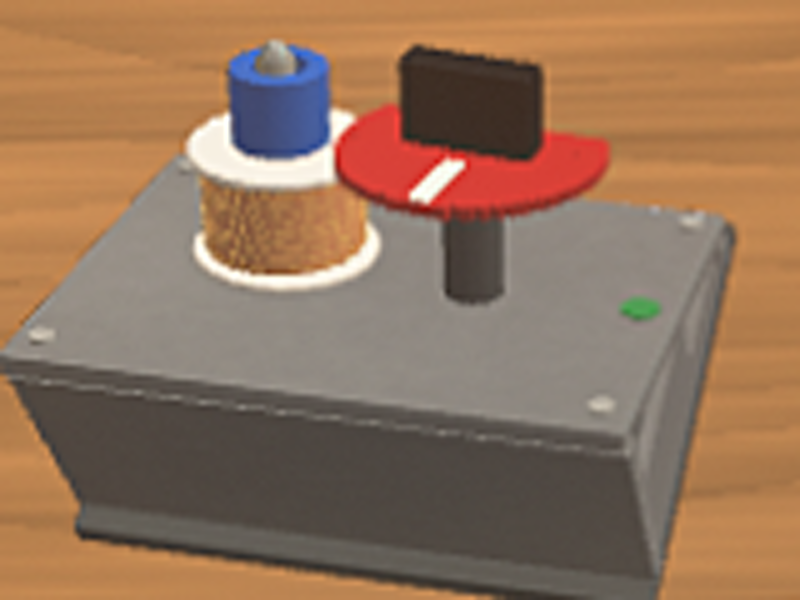

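View pics/c.png

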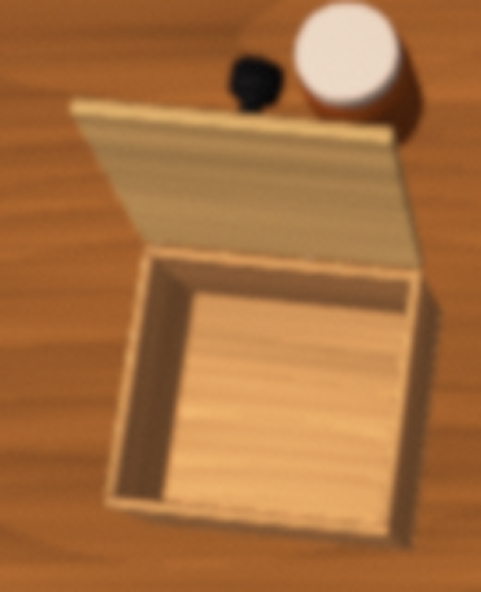

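View pics/d.png

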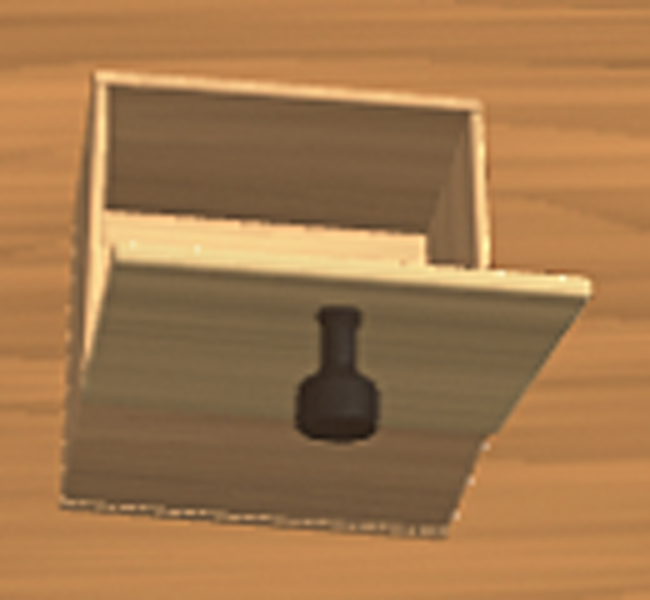

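Run:
```python
from h import *
ct,cs=cam('top'),cam('scene')
t=cv2.imread('pics/top0.png')[:,:,::-1].copy(); s=cv2.imread('pics/scene0.png')[:,:,::-1].copy()
A=lambda u,v:(355+(u+.5)/5-.5,195+(v+.5)/5-.5)
B=lambda u,v:(135+(u+.5)/5-.5,190+(v+.5)/5-.5)
P={}
for n,a,b in [('+x+y',(147,84),(601,403)),('+x-y',(706,163),(40,334)),('-x+y',(84,440),(690,219)),('-x-y',(612,518),(185,163)),('dot',(124,266),(641,308))]:
    P[n],r=tri([ray(ct,A(*a)),ray(cs,B(*b))]); print(n,P[n].round(4),np.round(r,4))
C=(P['+x+y']+P['+x-y']+P['-x+y']+P['-x-y'])/4
ex=(P['+x+y']+P['+x-y']-P['-x+y']-P['-x-y']);ey=(P['+x+y']-P['+x-y']+P['-x+y']-P['-x-y'])
print('C',C,'ex',ex/np.linalg.norm(ex),'ey',ey/np.linalg.norm(ey), np.arctan2(-ey[0],ey[1]))
# deck corners, top view, heights .085+-.095*.5
cn=[]
for (u,v),z in [((123,40),.1325),((740,128),.1325),((632,545),.0375),((48,465),.0375)]:
    cn.append(onz(ct,A(u,v),z))
cn=np.array(cn);print(cn.round(4));print('C corners',cn.mean(0))
print([np.linalg.norm(cn[i]-cn[(i+1)%4]).round(4) for i in range(4)])
ey2=cn[0]-cn[1]+cn[3]-cn[2];print('yaw',np.arctan2(-ey2[0],ey2[1])); ex2=cn[0]+cn[1]-cn[2]-cn[3];print('yaw x',np.arctan2(ex2[1],ex2[0]))
# collar top blob / spindle tip
tip=tri([ray(ct,A(520,404)),ray(cs,B(277,44))]);print('tip',tip)
```

```text
+x+y [ 0.617  -0.1031  0.1252] [0.0006 0.0006]
+x-y [ 0.5806 -0.3262  0.124 ] [0.0004 0.0004]
-x+y [ 0.4804 -0.0806  0.0459] [0.0007 0.0007]
-x-y [ 0.4439 -0.3042  0.0446] [0.0015 0.0015]
dot [ 0.5491 -0.0953  0.0844] [0.0001 0.0001]
C [ 0.53046899 -0.20351539  0.08495659] ex [ 0.85625718 -0.13939125  0.49738689] ey [0.16087931 0.98695887 0.00547985] -0.16158395578146284
[[ 0.6336 -0.0926  0.1325]
 [ 0.5928 -0.3374  0.1325]
 [ 0.4327 -0.3126  0.0375]
 [ 0.4706 -0.0649  0.0375]]
C corners [ 0.53244759 -0.20187203  0.085     ]
[np.float64(0.2481), np.float64(0.1878), np.float64(0.2506), np.float64(0.1907)]
yaw -0.15842590823213554
yaw x -0.1609856131022557
tip (array([ 0.47939372, -0.23183125,  0.17309452]), [np.float64(0.0013206720243165244), np.float64(0.0013206720243166123)])
```

Run:
```python
from h import *
ct,cs=cam('top'),cam('scene')
A=lambda u,v:(355+(u+.5)/5-.5,195+(v+.5)/5-.5)
B=lambda u,v:(135+(u+.5)/5-.5,190+(v+.5)/5-.5)
Cc=lambda u,v:(150+(u+.5)/3.7-.5,140+(v+.5)/3.7-.5)
D=lambda u,v:(370+(u+.5)/5-.5,200+(v+.5)/5-.5)
psi=-.16;th=np.pi/6
ez=np.array([-np.sin(th)*np.cos(psi),-np.sin(th)*np.sin(psi),np.cos(th)]);ey=np.array([-np.sin(psi),np.cos(psi),0]);ex=np.cross(ey,ez)
C=np.array([.5312,-.2028,.085]);print('ex',ex,'ey',ey,'ez',ez)
loc=lambda X:np.array([ex,ey,ez])@(X-C)
for nm,c,F,pts,h in [('mark',ct,A,[(347,227),(320,313)],.064),('mark',cs,B,[(421,198),(456,162)],.064),('plate edge flat',ct,A,[(170,377),(402,437)],.064),('plateflat',cs,B,[(375,112)],.064),('handletop top',ct,A,[(238,371),(379,415),(388,385),(247,345)],.102),('htop sc',cs,B,[(403,52),(413,46),(541,64),(535,70)],.102),('collar top centre',ct,A,[(517,404)],.09),('collar',cs,B,[(279,64)],.09)]:
    L=[loc(onplane(c,F(*p),C+ez*h,ez)) for p in pts]
    print(nm,[l.round(4).tolist() for l in L], [round(float(np.arctan2(-l[0],l[1]-.04)),3) for l in L], np.mean(L,0).round(4))
    if nm=='mark':
        d=L[0]-L[1];print(' dir angle from +y',np.arctan2(-d[0],d[1]))
    if 'flat' in nm and len(L)==2:
        d=L[1]-L[0];print(' dir',np.arctan2(d[1],d[0]))
R={}
for nm,p,q in [('nearR',(388,538),(97,73)),('nearL',(106,505),(482,103))]:
    print(nm,onz(ct,Cc(*p),.104).round(4),tri([ray(ct,Cc(*p)),ray(cs,D(*q))]))
for nm,p in [('farR',(420,270)),('farL',(147,247))]: print(nm,onz(ct,Cc(*p),.104).round(4))
for nm,p,q in [('lidL',(72,101),(590,280)),('lidR',(392,128),(115,247)),('knob',(255,82),(337,420))]:
    print(nm,tri([ray(ct,Cc(*p)),ray(cs,D(*q))]))
```

```text
ex [ 0.85496391 -0.13797361  0.5       ] ey [0.15931821 0.98722728 0.        ] ez [-0.49361364  0.0796591   0.8660254 ]
mark [[0.0515, 0.0341, 0.064], [0.0153, 0.0376, 0.064]] [-1.685, -1.73] [0.0334 0.0358 0.064 ]
 dir angle from +y -1.6659841432988278
mark [[0.0522, 0.0346, 0.064], [0.0183, 0.0384, 0.064]] [-1.675, -1.658] [0.0352 0.0365 0.064 ]
 dir angle from +y -1.6835437928374815
plate edge flat [[-0.0202, 0.09, 0.064], [-0.0314, -0.0037, 0.064]] [0.383, 2.519] [-0.0258  0.0432  0.064 ]
 dir -1.6900309454650184
plateflat [[-0.0189, -0.0064, 0.064]] [2.754] [-0.0189 -0.0064  0.064 ]
handletop top [[0.0015, 0.0702, 0.102], [-0.008, 0.0153, 0.102], [0.0045, 0.0144, 0.102], [0.0124, 0.0688, 0.102]] [-0.049, 2.827, -2.968, -0.406] [0.0026 0.0422 0.102 ]
htop sc [[0.0043, 0.0135, 0.102], [-0.0024, 0.0155, 0.102], [0.0019, 0.0683, 0.102], [0.0082, 0.0676, 0.102]] [-2.982, 3.042, -0.068, -0.287] [0.003  0.0412 0.102 ]
collar top centre [[-0.0005, -0.0372, 0.09]] [3.136] [-0.0005 -0.0372  0.09  ]
collar [[0.0014, -0.0387, 0.09]] [-3.124] [ 0.0014 -0.0387  0.09  ]
nearR [0.4734 0.1626 0.104 ] (array([0.47399772, 0.16343272, 0.09786072]), [np.float64(1.4285863199446888e-05), np.float64(1.4285863199449444e-05)])
nearL [0.4939 0.3192 0.104 ] (array([0.49436577, 0.32100819, 0.09966492]), [np.float64(0.000456155127446783), np.float64(0.00045615512744672383)])
farR [0.6242 0.146  0.104 ]
farL [0.6406 0.3017 0.104 ]
lidL (array([0.67484031, 0.29786784, 0.25377339]), [np.float64(1.8137225493352851e-06), np.float64(1.8137225493452903e-06)])
lidR (array([0.65766019, 0.14080298, 0.25388984]), [np.float64(0.0001261747486486946), np.float64(0.00012617474864870436)])
knob (array([0.69947767, 0.21781077, 0.20768163]), [np.float64(0.0009087084596376538), np.float64(0.0009087084596377828)])
```

```bash
cat >> h.py <<'E'
psi=-.16;th=np.pi/6
ez=np.array([-np.sin(th)*np.cos(psi),-np.sin(th)*np.sin(psi),np.cos(th)]);ey=np.array([-np.sin(psi),np.cos(psi),0]);ex=np.cross(ey,ez)
C=np.array([.5322,-.2020,.085])
def cur():
    o=ctrl.get_obs(); return o['position'],Rot.from_euler('xyz',o['eef_rot']).as_matrix(),o
def frame(y,z):
    y=np.array(y,float);z=np.array(z,float);y/=np.linalg.norm(y);z/=np.linalg.norm(z)
    return np.column_stack([np.cross(y,z),y,z])
def row(p,R=None):
    p0,R0,o=cur()
    if R is None:R=R0
    return np.r_[R0.T@(np.array(p)-p0)/.5, Rot.from_matrix(R0.T@R).as_rotvec()/np.pi].round(4).tolist()
mk=lambda a:np.cos(a)*ey-np.sin(a)*ex   # direction at angle a (ccw about ez) from +y
E
python3 - <<'E'
from h import *
R=frame(mk(-1.68),-ez); K=C+.04*ey
print(row([.30,-.45,.36],R)); print(row(K+ez*.20,R),K+ez*.2)
E
```

```text
[0.2583, -0.1991, -0.2763, -0.1445, 0.0955, -0.2968]
[0.7276, -0.6745, -0.0719, -0.1445, 0.0955, -0.2968] [ 0.43985    -0.14657909  0.25820508]
```

Call:
carry_out:
  series:
    - [0.2583, -0.1991, -0.2763, -0.1445, 0.0955, -0.2968]
    - [0.2583, -0.1991, -0.2763, -0.1445, 0.0955, -0.2968]
    - [0.2583, -0.1991, -0.2763, -0.1445, 0.0955, -0.2968]
    - [0.2583, -0.1991, -0.2763, -0.1445, 0.0955, -0.2968]
    - [0.7276, -0.6745, -0.0719, -0.1445, 0.0955, -0.2968]
    - [0.7276, -0.6745, -0.0719, -0.1445, 0.0955, -0.2968]
    - [0.7276, -0.6745, -0.0719, -0.1445, 0.0955, -0.2968]
    - [0.7276, -0.6745, -0.0719, -0.1445, 0.0955, -0.2968]
    - [0.7276, -0.6745, -0.0719, -0.1445, 0.0955, -0.2968]
    - [0.7276, -0.6745, -0.0719, -0.1445, 0.0955, -0.2968]
    - [0.7276, -0.6745, -0.0719, -0.1445, 0.0955, -0.2968]
    - [0.7276, -0.6745, -0.0719, -0.1445, 0.0955, -0.2968]
  jaw: -0.05

```text
time_s: 1.35
position: [0.4407, -0.1402, 0.2563]
eef_rot: [2.622, -0.056, 1.326]
wrist_force: [-0.0, -0.5, -0.1]
finger_gap: 0.0411
```

Call:
carry_out:
  series:
    - [0, 0, 0, 0, 0, 0]
    - [0, 0, 0, 0, 0, 0]

```text
time_s: 1.55
position: [0.4398, -0.1477, 0.2588]
eef_rot: [2.62, -0.052, 1.316]
wrist_force: [-0.1, -0.5, 0.2]
finger_gap: 0.0414
```

Run:
```python
from h import *
R=frame(mk(-1.68),-ez); K=C+.04*ey
p,R0,o=cur(); print(o['q'],p); print(row(K+ez*.20,R))
im=vision.snapshot('wrist');cv2.imwrite('pics/w1.png',im[:,:,::-1])
c=cam('wrist'); print('cam pos',-c[2].T@c[3])
print(proj(c,[C+.04*ey+.102*ez, C+.04*ey+.064*ez+.05*mk(-1.68),C+.109*ey,C-.04*ey+.1*ez]))
```

```text
[-0.68535295 -0.68305105  2.29497093  0.2862577   1.08239434 -0.49385015] [ 0.43983789 -0.14770241  0.25883475]
[0.0021, -0.0012, 0.0009, 0.0003, 0.0006, 0.0003]
cam pos [ 0.37742105 -0.0680474   0.40369036]
[[313.67395736 236.91211392]
 [368.08613867 226.41463513]
 [306.71859826 149.53981907]
 [323.85392415 324.01776267]]
```

View pics/w1.png

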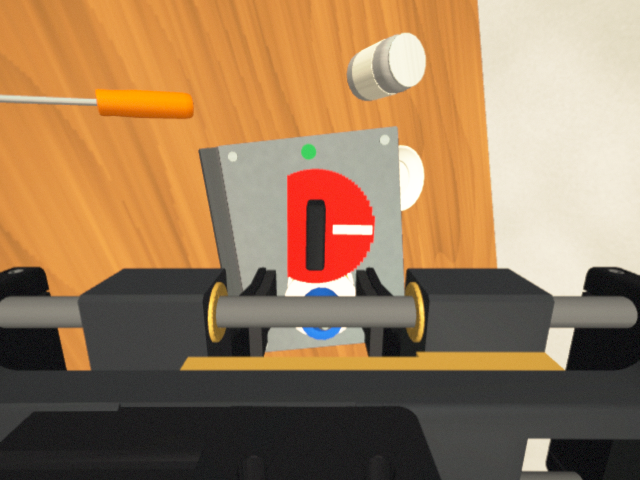

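Run:
```python
from h import *
im=cv2.imread('pics/w1.png')[:,:,::-1].copy(); c=cam('wrist')
loc=lambda X:np.array([ex,ey,ez])@(X-C)
P=lambda p,h:loc(onplane(c,p,C+ez*h,ez)).round(4)
g,_=blobs(im,(45,100,40),(80,255,255),(280,130,340,170));print('dot',g[0],P(g[0][1],0))
w,m=blobs(im,(0,0,200),(180,60,255),(325,215,380,245));print(w)
r=cv2.minAreaRect(cv2.findNonZero(m));print(r)
b=cv2.boxPoints(r);L=[P(x,.064) for x in b.tolist()];print(L)
a=[np.array(x) for x in L]
k,m=blobs(im,(0,0,0),(180,255,70),(295,190,335,275),50);print(k,P(k[0][1],.102))
b=cv2.boxPoints(cv2.minAreaRect(cv2.findNonZero(m))).tolist();L=[P(x,.102) for x in b];print(b,L)
bl,m=blobs(im,(100,150,60),(130,255,255),(280,280,370,345),20);print(bl,[P(x[1],.09) for x in bl])
hsv=cv2.cvtColor(im,cv2.COLOR_RGB2HSV);m=cv2.inRange(hsv,np.array((0,180,120)),np.array((8,255,255)))
pts=[]
for y in range(185,260,5):
    x=np.nonzero(m[y,280:330])[0]
    if len(x):pts.append(P((280+x[0],y),.064))
pts=np.array(pts);v=np.polyfit(pts[:,1],pts[:,0],1);print('flat x=a y+b',v,'mark angle from flat',-np.pi/2+np.arctan(-v[0]))
cv2.imwrite('pics/e.png',cv2.resize(im[140:350,260:420],None,fx=2.8,fy=2.8)[:,:,::-1])
```

```text
dot ([301, 144, 15, 15, 181], [308.1, 151.2]) [ 0.0013  0.1072 -0.    ]
[([333, 225, 39, 10, 348], [351.9, 229.2])]
((353.73077392578125, 226.84613037109375), (41.602516174316406, 18.027755737304688), 3.1798300743103027)
[array([0.0163, 0.0303, 0.064 ]), array([0.0189, 0.0471, 0.064 ]), array([0.0565, 0.0408, 0.064 ]), array([0.0545, 0.0239, 0.064 ])]
[([307, 200, 18, 70, 1198], [315.2, 234.3])] [0.0015 0.042  0.102 ]
[[307.0, 200.0], [324.0, 200.0], [324.0, 269.0], [307.0, 269.0]] [array([-0.0019,  0.0704,  0.102 ]), array([0.0114, 0.069 , 0.102 ]), array([0.0055, 0.0116, 0.102 ]), array([-0.0086,  0.0132,  0.102 ])]
[([307, 288, 29, 8, 171], [321.0, 292.2]), ([304, 328, 36, 11, 275], [321.0, 332.5])] [array([ 0.0004, -0.0142,  0.09  ]), array([-0.0038, -0.0539,  0.09  ])]
flat x=a y+b [ 0.13250316 -0.02927765] mark angle from flat -1.7025320983353711
```

View pics/e.png

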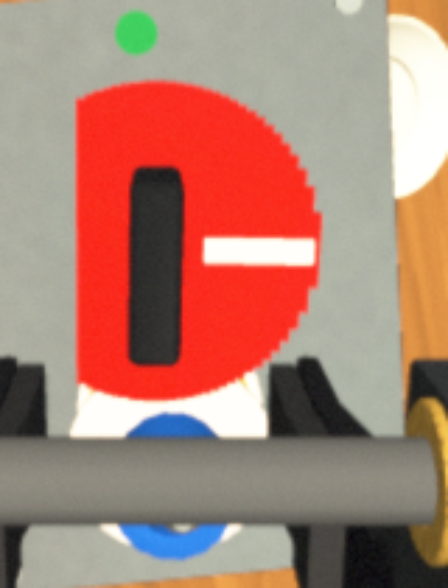

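```bash
sed -i 's/^C=np.array.*/C=np.array([.5332,-.2020,.0855])/' h.py
python3 - <<'E'
from h import *
R=frame(mk(-1.69),-ez); K=C+.0405*ey
print(row(K+ez*.125,R));print(row(K+ez*.070,R))
E
```

```text
[0.0057, 0.0003, 0.1514, 0.0004, 0.0009, 0.003]
[0.0061, 0.0002, 0.2614, 0.0004, 0.0009, 0.003]
```

Call:
carry_out:
  series:
    - [0.0057, 0.0003, 0.1514, 0.0004, 0.0009, 0.003]
    - [0.0057, 0.0003, 0.1514, 0.0004, 0.0009, 0.003]
    - [0.006, 0.0002, 0.2, 0.0004, 0.0009, 0.003]
    - [0.006, 0.0002, 0.23, 0.0004, 0.0009, 0.003]
    - [0.0061, 0.0002, 0.25, 0.0004, 0.0009, 0.003]
    - [0.0061, 0.0002, 0.26, 0.0004, 0.0009, 0.003]
    - [0.0061, 0.0002, 0.2614, 0.0004, 0.0009, 0.003]
    - [0.0061, 0.0002, 0.2614, 0.0004, 0.0009, 0.003]

```text
time_s: 2.4
position: [0.5054, -0.1555, 0.1463]
eef_rot: [2.621, -0.06, 1.308]
wrist_force: [-0.3, -0.5, 0.1]
finger_gap: 0.0412
```

Run:
```python
from h import *
R=frame(mk(-1.69),-ez); K=C+.0405*ey
print(row(K+ez*.070,R), cur()[2]['q'])
im=vision.snapshot('wrist');cv2.imwrite('pics/w2.png',im[:,:,::-1])
```

```text
[-0.0021, -0.0002, 0.0001, 0.0001, -0.0003, 0.0001] [-0.58519157 -0.3353435   2.29636434  0.31886015  0.72188516 -0.4978164 ]
```

View pics/w2.png

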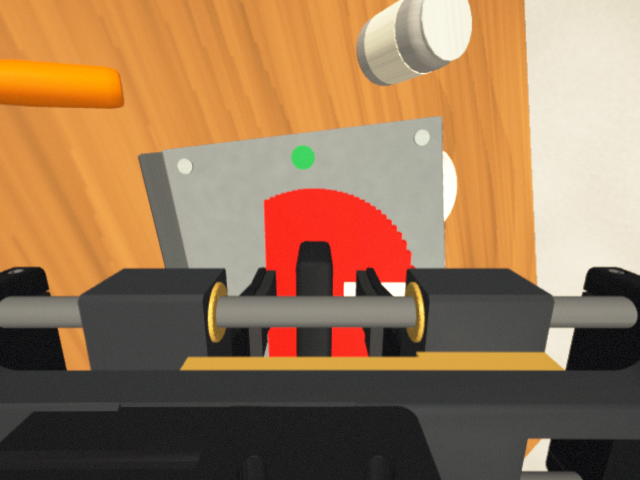

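The handle sits at x≈315, centred between the fingers, so I'll grip it.

Call:
carry_out:
  series:
    - [0, 0, 0, 0, 0, 0]
    - [0, 0, 0, 0, 0, 0]
    - [0, 0, 0, 0, 0, 0]
    - [0, 0, 0, 0, 0, 0]
    - [0, 0, 0, 0, 0, 0]
  jaw: -1
  newtons: 25

```text
time_s: 2.95
position: [0.5052, -0.1545, 0.1456]
eef_rot: [2.622, -0.06, 1.31]
wrist_force: [-4.3, 0.5, 1.7]
finger_gap: 0.0156
```

Call:
carry_out:
  series:
    - [0, 0, 0, 0, 0, -0.045]
    - [0, 0, 0, 0, 0, -0.09]
    - [0, 0, 0, 0, 0, -0.135]
    - [0, 0, 0, 0, 0, -0.18]
    - [0, 0, 0, 0, 0, -0.225]
    - [0, 0, 0, 0, 0, -0.27]
    - [0, 0, 0, 0, 0, -0.315]
    - [0, 0, 0, 0, 0, -0.36]
    - [0, 0, 0, 0, 0, -0.405]
    - [0, 0, 0, 0, 0, -0.45]
    - [0, 0, 0, 0, 0, -0.495]
    - [0, 0, 0, 0, 0, -0.538]

```text
time_s: 4.15
position: [0.5011, -0.1578, 0.1432]
eef_rot: [-3.131, 0.515, 2.993]
wrist_force: [-37.1, -18.4, 10.7]
finger_gap: 0.0158
```

Call:
carry_out:
  series:
    - [0, 0, 0, 0, 0, 0]
    - [0, 0, 0, 0, 0, 0]
    - [0, 0, 0, 0, 0, 0]

```text
time_s: 4.45
position: [0.5012, -0.1579, 0.1432]
eef_rot: [-3.134, 0.515, 2.987]
wrist_force: [-35.4, -17.3, 10.8]
finger_gap: 0.0158
```

Run:
```python
from h import *
p,R,o=cur();print(o['q'],o['wrist_force'],o['finger_gap'])
print('tool y in stand angle', np.arctan2(-R[:,1]@ex,R[:,1]@ey), 'tcp local',np.array([ex,ey,ez])@(p-C))
for n in ['top','wrist']:
    im=vision.snapshot(n);cv2.imwrite(f'pics/{n}3.png',im[:,:,::-1])
t=cv2.imread('pics/top3.png');cv2.imwrite('pics/a3.png',cv2.resize(t[195:315,355:515],None,fx=5,fy=5,interpolation=cv2.INTER_CUBIC))
```

```text
[-0.58940991 -0.33546039  2.2996506   0.30761646  0.72415137 -2.18783721] [-35.38155194 -17.26925947  10.84228565] 0.01580650025178171
tool y in stand angle 0.004592544342031966 tcp local [-0.00459568  0.03842874  0.06927031]
```

View pics/a3.png

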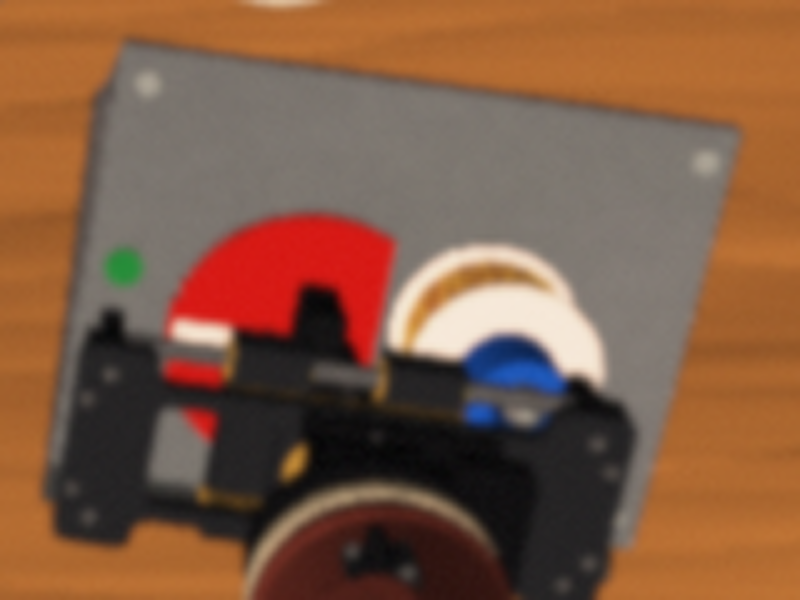

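View pics/wrist3.png

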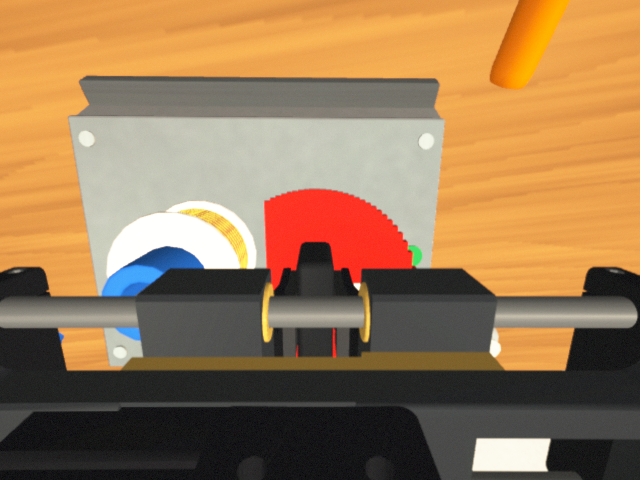

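Call:
carry_out:
  series:
    - [0.004, -0.003, 0, 0, 0, 0]
    - [0.008, -0.006, 0, 0, 0, 0]
    - [0.008, -0.006, 0, 0, 0, 0]

```text
time_s: 4.85
position: [0.5009, -0.158, 0.1432]
eef_rot: [-3.141, 0.523, 2.983]
wrist_force: [-3.9, -5.6, -1.2]
finger_gap: 0.0159
```

Run:
```python
from h import *
p,R,o=cur();F=o['wrist_force'];print('tool F',R.T@F,'M',R.T@o['torque'])
print('tool y in stand angle', np.arctan2(-R[:,1]@ex,R[:,1]@ey), 'tcp local',np.array([ex,ey,ez])@(p-C))
```

```text
tool F [ 3.20336519 -6.12240436 -0.45120809] M [1.24790719 0.92222298 0.07010143]
tool y in stand angle 0.0014346837479791523 tcp local [-0.00477394  0.03829652  0.06943848]
```

Call:
carry_out:
  series:
    - [0, 0, 0, 0, 0, 0]
    - [0, 0, 0, 0, 0, 0]
    - [0, 0, 0, 0, 0, 0]
    - [0, 0, -0.06, 0, 0, 0]
    - [0, 0, -0.14, 0, 0, 0]
    - [0, 0, -0.22, 0, 0, 0]
    - [0, 0, -0.22, 0, 0, 0]
    - [0, 0, -0.22, 0, 0, 0]
  jaw: 0.3

```text
time_s: 5.65
position: [0.4477, -0.1488, 0.2405]
eef_rot: [-3.141, 0.527, 2.984]
wrist_force: [-0.6, -0.3, -0.5]
finger_gap: 0.0562
```

Run:
```python
from h import *
p,R,o=cur();print(o['q'],o['finger_gap'],R.T@o['wrist_force'])
for n in ['top','scene','wrist']:
    im=vision.snapshot(n);cv2.imwrite(f'pics/{n}4.png',im[:,:,::-1])
c=cam('wrist');C2=C-.0018*ey
print(proj(c,[C2+.109*ey,C2-.04*ey+.1*ez,C2-.04*ey+.09*ez]))
t=cv2.imread('pics/scene4.png');cv2.imwrite('pics/b4.png',cv2.resize(t[190:310,135:295],None,fx=5,fy=5,interpolation=cv2.INTER_CUBIC))
```

```text
[-0.67455006 -0.64600156  2.30966364  0.29310467  1.02908387 -2.18195548] 0.056209465133039295 [ 0.72731323 -0.4226171   0.15148591]
[[378.73352703 223.90493874]
 [206.60188603 251.9867468 ]
 [210.58600955 248.24735119]]
```

View pics/b4.png

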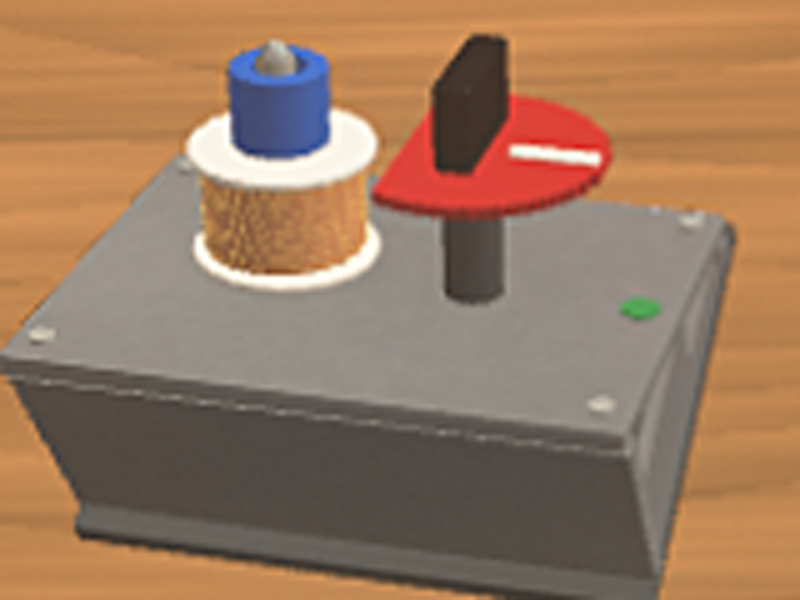

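View pics/wrist4.png

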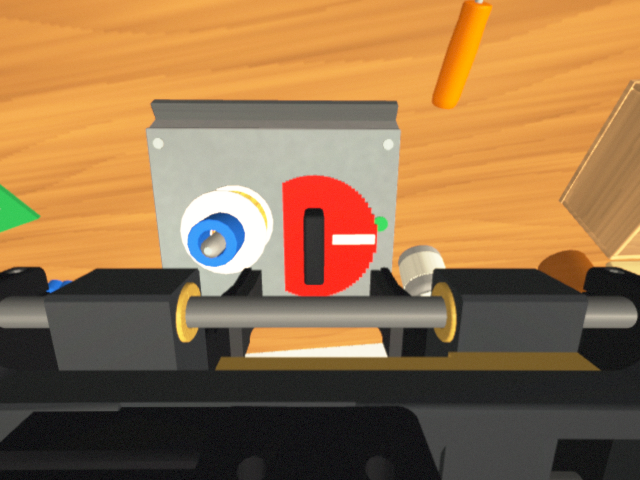

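```bash
sed -i 's/^C=np.array.*/C=np.array([.5332,-.2020,.0855])-.0018*ey/' h.py
python3 - <<'E'
from h import *
im=cv2.imread('pics/wrist4.png')[:,:,::-1].copy(); c=cam('wrist')
loc=lambda X:np.array([ex,ey,ez])@(X-C)
P=lambda p,h:loc(onplane(c,p,C+ez*h,ez))
g,_=blobs(im,(45,100,40),(80,255,255),(365,210,395,240));print('dot',g[0],P(g[0][1],0).round(4))
w,m=blobs(im,(0,0,180),(180,70,255),(325,225,376,255));print(w)
x,y=np.nonzero(m)[::-1];k=np.polyfit(x,y,1);a,b=[P((u,np.polyval(k,u)),.064) for u in (334,374)];print('mark',a.round(4),b.round(4),'angle',np.arctan2(-(b-a)[0],(b-a)[1]))
hsv=cv2.cvtColor(im,cv2.COLOR_RGB2HSV);m=cv2.inRange(hsv,np.array((0,180,120)),np.array((8,255,255)))
pts=np.array([P((270+np.nonzero(m[yy,270:320])[0][0],yy),.064) for yy in range(188,280,4)])
v=np.polyfit(pts[:,0],pts[:,1],1);print('flat y=a x+b',v,'angle',np.arctan(v[0]))
k,m=blobs(im,(0,0,0),(180,255,70),(298,200,330,288),50);print('handle',k,P(k[0][1],.102).round(4))
bl,m=blobs(im,(100,150,60),(130,255,255),(180,205,250,267),20);print(bl)
d=im.copy()
for q in [C-.04*ey+.09*ez+.02*(np.cos(t)*ex+np.sin(t)*ey) for t in np.linspace(0,6.28,24)]: cv2.circle(d,tuple(proj(c,q)[0].round().astype(int).tolist()),1,(255,255,0),-1)
cv2.imwrite('pics/f.png',cv2.resize(d[170:290,150:410],None,fx=3,fy=3,interpolation=cv2.INTER_NEAREST)[:,:,::-1])
scr=[P(q,0).round(4) for q in [(158,143.5),(388.5,144)]];print(scr)
E
```

```text
dot ([375, 217, 13, 14, 138], [381.0, 223.1]) [-0.0009  0.1113  0.    ]
[([333, 235, 42, 9, 377], [353.4, 239.0])]
mark [-0.0007  0.0584  0.064 ] [-0.0002  0.0929  0.064 ] angle -0.015898697415002508
flat y=a x+b [0.00377485 0.01558193] angle 0.0037748348129028175
handle [([304, 209, 20, 75, 1377], [313.3, 245.8])] [-0.0054  0.0406  0.102 ]
[([188, 213, 56, 53, 1704], [216.5, 237.7])]
[array([-0.0808, -0.1121, -0.    ]), array([-0.0806,  0.1147, -0.    ])]
```

View pics/f.png

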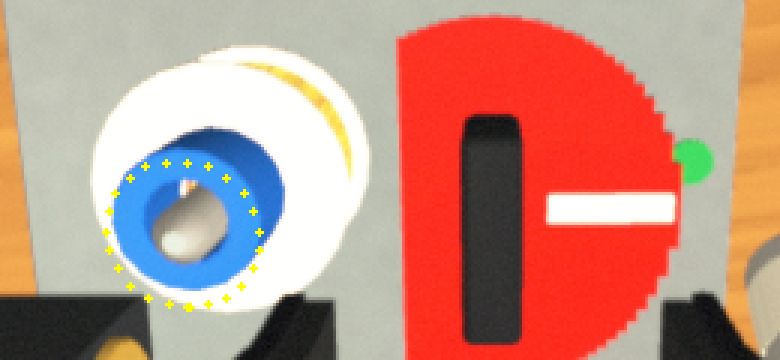

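Run:
```python
from h import *
R=frame(ey,-ez); S=C-.0395*ey-.0015*ex
print(row(S+ez*.165,R));print(row(S+ez*.11,R));print(row(S+ez*.0615,R))
```

```text
[-0.008, -0.1621, 0.0259, 0.001, -0.0009, 0.0003]
[-0.0084, -0.1625, 0.1359, 0.001, -0.0009, 0.0003]
[-0.0086, -0.1628, 0.2329, 0.001, -0.0009, 0.0003]
```

Call:
carry_out:
  series:
    - [-0.004, -0.08, 0.01, 0.001, -0.0009, 0.0003]
    - [-0.008, -0.1621, 0.0259, 0.001, -0.0009, 0.0003]
    - [-0.008, -0.1621, 0.0259, 0.001, -0.0009, 0.0003]
    - [-0.008, -0.1621, 0.0259, 0.001, -0.0009, 0.0003]
    - [-0.0082, -0.1622, 0.08, 0.001, -0.0009, 0.0003]
    - [-0.0084, -0.1625, 0.1359, 0.001, -0.0009, 0.0003]
    - [-0.0084, -0.1625, 0.1359, 0.001, -0.0009, 0.0003]
    - [-0.0084, -0.1625, 0.1359, 0.001, -0.0009, 0.0003]

```text
time_s: 6.6
position: [0.4714, -0.2327, 0.1811]
eef_rot: [3.141, 0.524, 2.983]
wrist_force: [0.1, -1.0, 0.4]
finger_gap: 0.0565
```

Run:
```python
from h import *
R=frame(ey,-ez); S=C-.0395*ey-.0015*ex
p,_,o=cur();print(row(S+ez*.11,R),row(S+ez*.0615,R),o['q'])
for n in ['top','wrist']:
    im=vision.snapshot(n);cv2.imwrite(f'pics/{n}5.png',im[:,:,::-1])
```

```text
[0.0013, -0.0023, 0.0018, 0.0004, 0.0001, 0.0004] [0.0014, -0.0024, 0.0988, 0.0004, 0.0001, 0.0004] [-0.81491562 -0.36928685  2.25039732  0.40996626  0.87443908 -2.43110425]
```

View pics/wrist5.png

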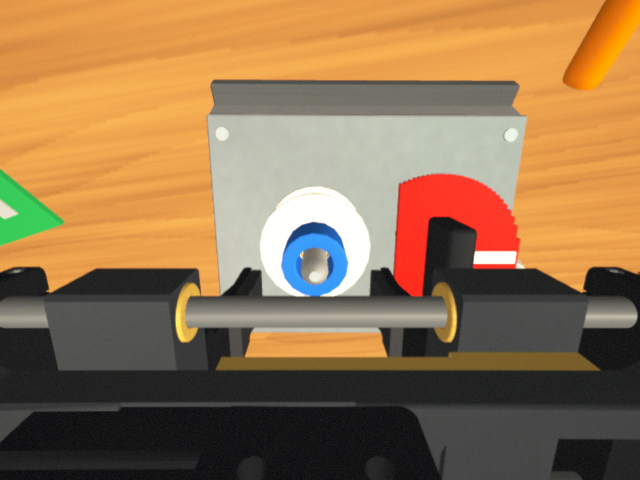

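Call:
carry_out:
  series:
    - [0.0013, -0.0023, 0.05, 0.0004, 0, 0.0004]
    - [0.0014, -0.0024, 0.08, 0.0004, 0, 0.0004]
    - [0.0014, -0.0024, 0.095, 0.0004, 0, 0.0004]
    - [0.0014, -0.0024, 0.0988, 0.0004, 0, 0.0004]
    - [0.0014, -0.0024, 0.0988, 0.0004, 0, 0.0004]

```text
time_s: 7.2
position: [0.4954, -0.2399, 0.1398]
eef_rot: [-3.139, 0.527, 2.981]
wrist_force: [-0.3, 0.2, -0.3]
finger_gap: 0.0565
```

Call:
carry_out:
  series:
    - [0, 0, 0, 0, 0, 0]
    - [0, 0, 0, 0, 0, 0]
    - [0, 0, 0, 0, 0, 0]
    - [0, 0, 0, 0, 0, 0]
    - [0, 0, 0, 0, 0, 0]
  jaw: -1
  newtons: 35

```text
time_s: 7.7
position: [0.4954, -0.2396, 0.1396]
eef_rot: [-3.139, 0.527, 2.981]
wrist_force: [-3.5, 3.1, 6.2]
finger_gap: 0.0392
```

Run:
```python
from h import *
p,R,o=cur();print('local',np.array([ex,ey,ez])@(p-C),'F tool',R.T@o['wrist_force'],o['finger_gap'],o['q'])
im=vision.snapshot('wrist');cv2.imwrite('pics/wrist6.png',im[:,:,::-1])
```

```text
local [-7.93674084e-05 -4.13464950e-02  6.24772628e-02] F tool [ 0.34020925  2.49396755 -7.37598641] 0.03921905100511532 [-0.77973173 -0.23587232  2.23572261  0.44027186  0.74806282 -2.45505849]
```

View pics/wrist6.png

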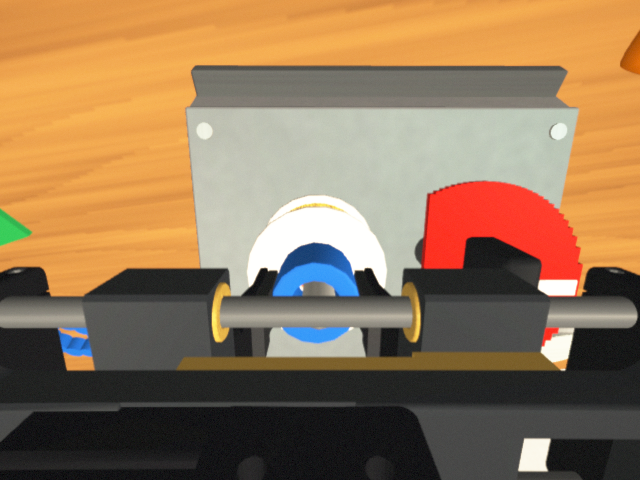

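Call:
carry_out:
  series:
    - [0, 0, -0.02, 0, 0, 0]
    - [0, 0, -0.04, 0, 0, 0]
    - [0, 0, -0.06, 0, 0, 0]
    - [0, 0, -0.06, 0, 0, 0]

```text
time_s: 8.15
position: [0.4804, -0.2376, 0.1659]
eef_rot: [-3.138, 0.527, 2.981]
wrist_force: [2.3, 1.2, 0.1]
finger_gap: 0.0394
```

Run:
```python
from h import *
p,R,o=cur();print('local',np.array([ex,ey,ez])@(p-C),'F',o['wrist_force'],'F tool',R.T@o['wrist_force'],o['finger_gap'],o['q'])
```

```text
local [ 3.58215533e-06 -4.17348617e-02  9.28217850e-02] F [2.30735723 1.21368502 0.1336776 ] F tool [-1.86802229  1.57006094  0.92746957] 0.03942495292064964 [-0.80384074 -0.31977677  2.2462214   0.42024231  0.82263217 -2.44024787]
```

Run:
```python
from h import *
im=vision.snapshot('scene');cv2.imwrite('pics/b7.png',cv2.resize(im[190:310,135:295],None,fx=5,fy=5,interpolation=cv2.INTER_CUBIC)[:,:,::-1])
```

```text
(no output)
```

View pics/b7.png

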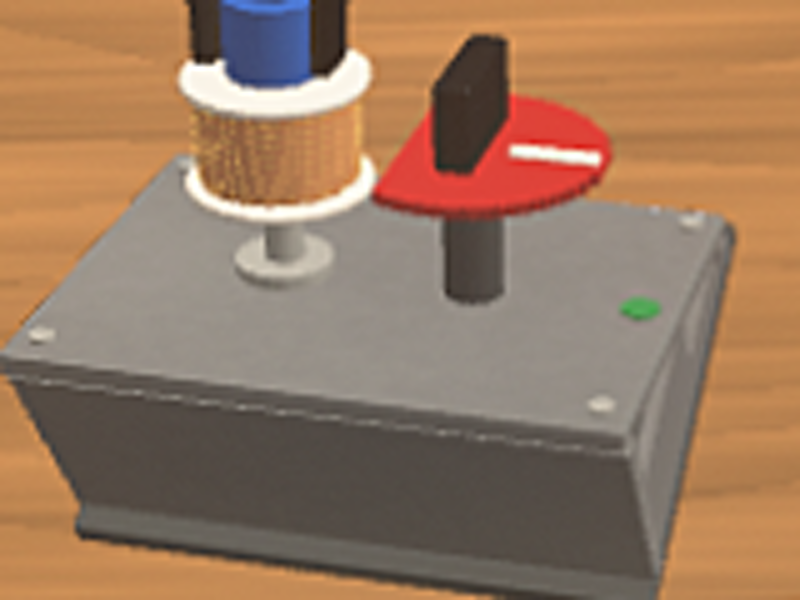

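The spool is rising on the spindle (its lower flange is clear of the seat), and the keeper's mark points at the dot. I'll continue the lift.

Call:
carry_out:
  series:
    - [0, 0.001, -0.03, 0, 0, 0]
    - [0, 0.002, -0.06, 0, 0, 0]
    - [0, 0.002, -0.09, 0, 0, 0]
    - [0, 0.002, -0.12, 0, 0, 0]
    - [0, 0.002, -0.15, 0, 0, 0]
    - [0, 0.002, -0.18, 0, 0, 0]
    - [0, 0.002, -0.18, 0, 0, 0]

```text
time_s: 8.9
position: [0.4358, -0.2294, 0.2435]
eef_rot: [-3.138, 0.527, 2.981]
wrist_force: [0.2, -0.3, -1.6]
finger_gap: 0.0393
```

Run:
```python
from h import *
p,R,o=cur();print('local',np.array([ex,ey,ez])@(p-C),'F',o['wrist_force'],o['finger_gap'],o['q'])
im=vision.snapshot('scene');cv2.imwrite('pics/b8.png',cv2.resize(im[150:310,135:295],None,fx=3.7,fy=3.7,interpolation=cv2.INTER_CUBIC)[:,:,::-1])
by=-.117;Bc=np.array([.558,.2324,0]);bx=np.array([np.cos(by),np.sin(by),0]);bY=np.array([-np.sin(by),np.cos(by),0])
R2=frame(bY,[0,0,-1])
print(row([.42,-.20,.42])) 
print(row([.50,0.0,.42],R2)); print(row(Bc+[0,0,.30],R2))
```

```text
local [-0.00050698 -0.04080922  0.18275817] F [ 0.15947675 -0.25297703 -1.57445213] 0.03933621465240676 [-0.88434694 -0.54238579  2.24498732  0.3880962   1.05888741 -2.41972847]
[-0.1433, 0.0515, -0.3276, 0.0, 0.0, 0.0]
[-0.2244, 0.4721, -0.2818, -0.0046, 0.1674, -0.014]
[-0.1384, 0.9502, -0.0557, -0.0046, 0.1674, -0.014]
```

View pics/b8.png

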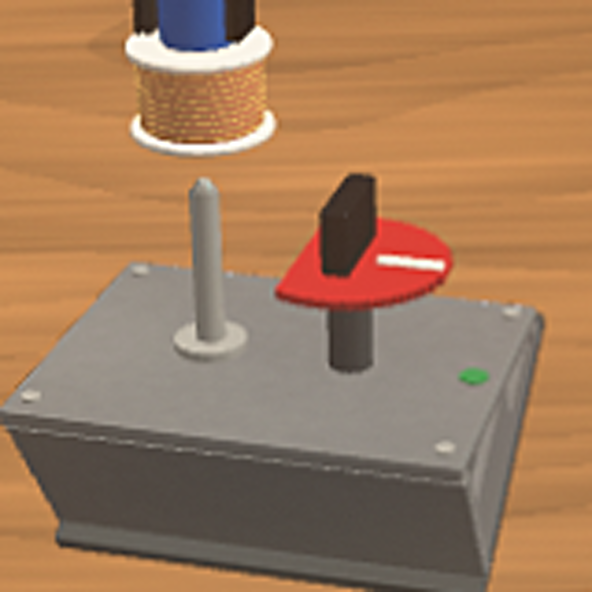

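Run:
```python
from h import *
by=-.117;Bc=np.array([.558,.2324,0]);bY=np.array([-np.sin(by),np.cos(by),0])
R2=frame(bY,[0,0,-1])
print(row([.44,-.225,.30])); print(row([.46,-.19,.36])); print(row([.48,-0.10,.40],R2));print(row([.51,0.1,.40],R2)); print(row(Bc+[0,0,.34],R2))
```

```text
[-0.0639, 0.0093, -0.0961, 0.0, 0.0, 0.0]
[-0.1486, 0.0845, -0.1859, 0.0, 0.0, 0.0]
[-0.1979, 0.2684, -0.2503, -0.0046, 0.1674, -0.014]
[-0.1936, 0.6729, -0.2541, -0.0046, 0.1674, -0.014]
[-0.1786, 0.95, -0.1249, -0.0046, 0.1674, -0.014]
```

Call:
carry_out:
  series:
    - [-0.0639, 0.0093, -0.0961, 0, 0, 0]
    - [-0.0639, 0.0093, -0.0961, 0, 0, 0]
    - [-0.1486, 0.0845, -0.1859, 0, 0, 0]
    - [-0.1486, 0.0845, -0.1859, 0, 0, 0]
    - [-0.165, 0.15, -0.21, -0.0015, 0.04, -0.005]
    - [-0.18, 0.22, -0.23, -0.003, 0.08, -0.009]
    - [-0.19, 0.29, -0.25, -0.004, 0.12, -0.012]
    - [-0.1979, 0.36, -0.2503, -0.0046, 0.1674, -0.014]
    - [-0.1979, 0.43, -0.2503, -0.0046, 0.1674, -0.014]
    - [-0.1979, 0.5, -0.2503, -0.0046, 0.1674, -0.014]
    - [-0.1979, 0.5, -0.2503, -0.0046, 0.1674, -0.014]
    - [-0.1979, 0.5, -0.2503, -0.0046, 0.1674, -0.014]

```text
time_s: 10.15
position: [0.4993, 0.0154, 0.3985]
eef_rot: [3.141, -0.002, 3.028]
wrist_force: [-0.4, -0.3, -2.2]
finger_gap: 0.0398
```

Run:
```python
from h import *
by=-.117;Bc=np.array([.558,.2324,0]);bY=np.array([-np.sin(by),np.cos(by),0])
R2=frame(bY,[0,0,-1]);o=cur()[2];print(o['q'],o['wrist_force'],o['finger_gap'])
print(row([.52,0.1,.40],R2)); print(row(Bc+[0,0,.30],R2))
```

```text
[-1.27470895e-01 -1.36197535e-01  1.57113221e+00  4.96562316e-04
  1.70833623e+00 -1.58465618e+00] [-0.35320795 -0.33197354 -2.23625275] 0.03977235621294311
[-0.022, 0.1728, -0.003, 0.0002, -0.0005, 0.0011]
[-0.0678, 0.4444, 0.1971, 0.0002, -0.0005, 0.0011]
```

Call:
carry_out:
  series:
    - [-0.011, 0.09, 0, 0, 0, 0.001]
    - [-0.022, 0.1728, 0, 0, 0, 0.001]
    - [-0.03, 0.25, 0.04, 0, 0, 0.001]
    - [-0.045, 0.33, 0.1, 0, 0, 0.001]
    - [-0.058, 0.4, 0.15, 0, 0, 0.001]
    - [-0.0678, 0.4444, 0.1971, 0, 0, 0.001]
    - [-0.0678, 0.4444, 0.1971, 0, 0, 0.001]
    - [-0.0678, 0.4444, 0.1971, 0, 0, 0.001]

```text
time_s: 10.95
position: [0.5582, 0.2303, 0.3007]
eef_rot: [-3.141, -0.002, 3.022]
wrist_force: [0.1, -1.2, -2.0]
finger_gap: 0.0394
```

Run:
```python
from h import *
for n in ['top','scene','wrist']:
    im=vision.snapshot(n);cv2.imwrite(f'pics/{n}9.png',im[:,:,::-1])
    if n=='top': a=im[130:310,140:300]
    if n=='scene': b=im[100:320,350:510]
cv2.imwrite('pics/g.png',np.hstack([cv2.resize(a,(400,450)),cv2.resize(b,(327,450))])[:,:,::-1])
print(cur()[2]['q'],cur()[2]['wrist_force'])
```

```text
[ 2.59844581e-01  1.29339171e-01  1.47922786e+00  1.98939188e-04
  1.52994411e+00 -1.18969529e+00] [-0.1735293   0.1057444  -2.09160188]
```

View pics/g.png

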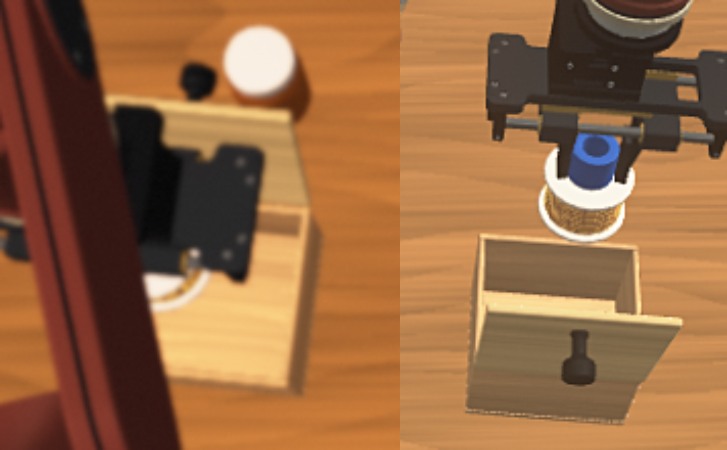

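View pics/wrist9.png

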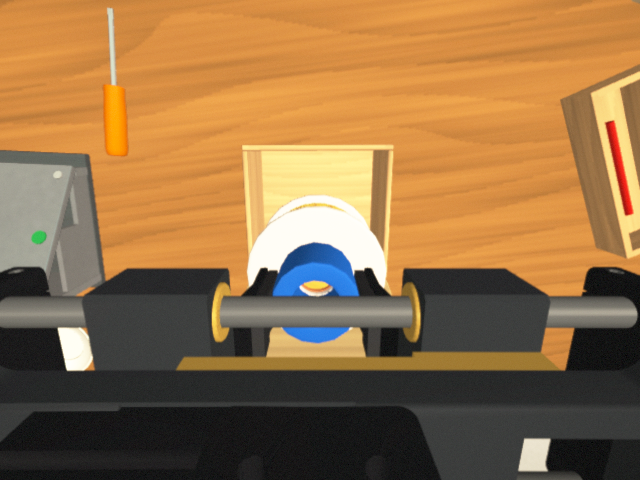

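Call:
carry_out:
  series:
    - [0, 0.002, 0.08, 0, 0, 0]
    - [0, 0.002, 0.16, 0, 0, 0]
    - [0, 0.002, 0.24, 0, 0, 0]
    - [0, 0.002, 0.32, 0, 0, 0]
    - [0, 0.002, 0.38, 0, 0, 0]
    - [0, 0.002, 0.42, 0, 0, 0]
    - [0, 0.002, 0.44, 0, 0, 0]
    - [0, 0.002, 0.45, 0, 0, 0]
    - [0, 0.002, 0.45, 0, 0, 0]

```text
time_s: 12.0
position: [0.5592, 0.2322, 0.0777]
eef_rot: [3.141, 0.001, 3.021]
wrist_force: [-0.1, 0.3, -2.6]
finger_gap: 0.0397
```

Run:
```python
from h import *
im=vision.snapshot('scene');b=im[150:320,370:510];cv2.imwrite('pics/s10.png',cv2.resize(b,None,fx=3.5,fy=3.5)[:,:,::-1])
im=vision.snapshot('wrist');cv2.imwrite('pics/w10.png',im[:,:,::-1])
print(cur()[2]['position'],cur()[2]['wrist_force'])
```

```text
[0.55970306 0.23266941 0.07858503] [-0.09075775 -0.14528071 -3.21630024]
```

View pics/s10.png

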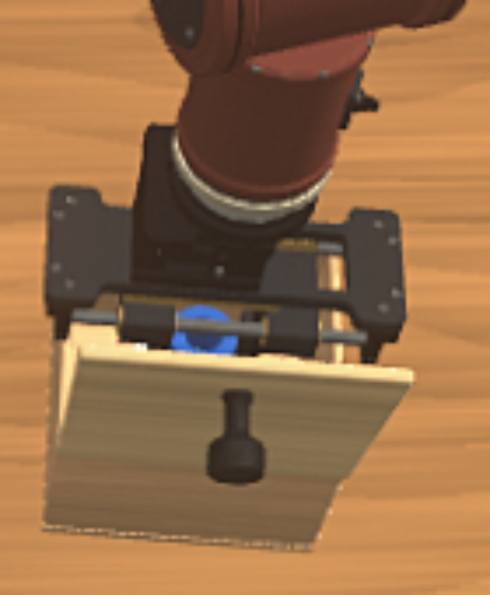

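View pics/w10.png

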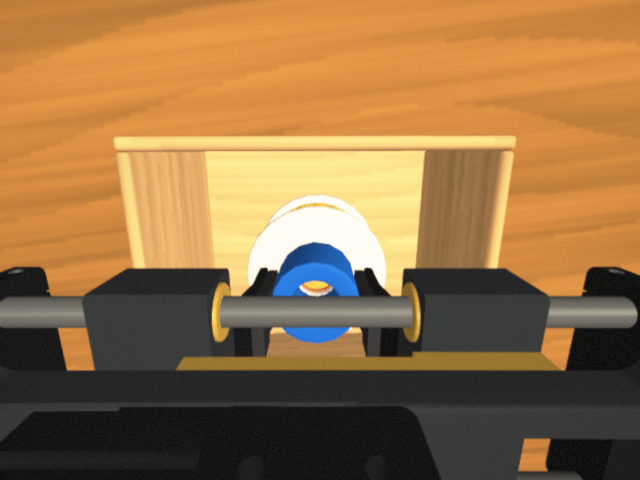

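Call:
carry_out:
  series:
    - [0, 0, 0.01, 0, 0, 0]
    - [0, 0, 0.018, 0, 0, 0]
    - [0, 0, 0.022, 0, 0, 0]
    - [0, 0, 0.025, 0, 0, 0]
    - [0, 0, 0.027, 0, 0, 0]
    - [0, 0, 0.027, 0, 0, 0]

```text
time_s: 12.7
position: [0.5582, 0.2325, 0.063]
eef_rot: [3.141, -0.0, 3.022]
wrist_force: [0.4, 0.2, -2.6]
finger_gap: 0.0396
```

Call:
carry_out:
  series:
    - [0, 0, 0.001, 0, 0, 0]
    - [0, 0, 0.002, 0, 0, 0]
    - [0, 0, 0.002, 0, 0, 0]

```text
time_s: 13.0
position: [0.5586, 0.2326, 0.0627]
eef_rot: [3.141, 0.0, 3.022]
wrist_force: [-0.8, -0.0, 0.7]
finger_gap: 0.0397
```

Call:
carry_out:
  series:
    - [0, 0, 0.001, 0, 0, 0]
    - [0, 0, 0.002, 0, 0, 0]
    - [0, 0, 0.002, 0, 0, 0]

```text
time_s: 13.3
position: [0.5588, 0.2328, 0.0626]
eef_rot: [3.141, 0.001, 3.022]
wrist_force: [-4.5, -1.0, 7.0]
finger_gap: 0.0396
```

Call:
carry_out:
  series:
    - [0, 0, 0.001, 0, 0, 0]
    - [0, 0, 0.002, 0, 0, 0]
    - [0, 0, 0.002, 0, 0, 0]

```text
time_s: 13.6
position: [0.5588, 0.2329, 0.0625]
eef_rot: [3.14, 0.001, 3.022]
wrist_force: [-6.2, 0.3, 12.0]
finger_gap: 0.0395
```

The spool is down on the floor at the predicted height (0.0625). I'll ease off, release it and go straight up.

Call:
carry_out:
  series:
    - [0, 0, -0.002, 0, 0, 0]
    - [0, 0, -0.002, 0, 0, 0]

```text
time_s: 13.8
position: [0.5588, 0.2328, 0.0626]
eef_rot: [3.14, 0.001, 3.022]
wrist_force: [-3.6, -0.1, 7.3]
finger_gap: 0.0395
```

Call:
carry_out:
  series:
    - [0, 0, 0, 0, 0, 0]
    - [0, 0, 0, 0, 0, 0]
    - [0, 0, 0, 0, 0, 0]
    - [0, 0, 0, 0, 0, 0]
    - [0, 0, -0.04, 0, 0, 0]
    - [0, 0, -0.12, 0, 0, 0]
    - [0, 0, -0.21, 0, 0, 0]
    - [0, 0, -0.3, 0, 0, 0]
    - [0, 0, -0.4, 0, 0, 0]
    - [0, 0, -0.5, 0, 0, 0]
    - [0, 0, -0.5, 0, 0, 0]
    - [0, 0, -0.5, 0, 0, 0]
  jaw: 0.3

```text
time_s: 15.0
position: [0.5593, 0.2326, 0.3133]
eef_rot: [3.139, 0.004, 3.022]
wrist_force: [-0.6, 0.6, -0.6]
finger_gap: 0.0569
```

Run:
```python
from h import *
im=vision.snapshot('scene');b=im[150:320,370:510];a=cv2.resize(b,(370,450))
im=vision.snapshot('wrist');cv2.imwrite('pics/g11.png',np.hstack([a,cv2.resize(im,(430,450))])[:,:,::-1])
p,R,o=cur();print(o['position'],o['wrist_force'],o['q'])
by=-.117;bx=np.array([np.cos(by),np.sin(by),0]);bY=np.array([-np.sin(by),np.cos(by),0])
H=np.array([.6324,.2238,.104])
for a in (1.79,):
    e=-bx*np.cos(a)+np.array([0,0,np.sin(a)]);n=bx*np.sin(a)+np.array([0,0,np.cos(a)])
    print('knob',H+.12*e+.035*n,'edge',H+.15*e)
```

```text
[0.55774843 0.2321594  0.30955034] [ 0.19789832  0.61423109 -1.06542701] [ 2.63641141e-01  1.30651713e-01  1.46680320e+00  5.54102997e-04
  1.54634114e+00 -1.18756118e+00]
knob [0.69224482 0.21676603 0.21351768] edge [0.66479486 0.21999241 0.25041064]
```

View pics/g11.png

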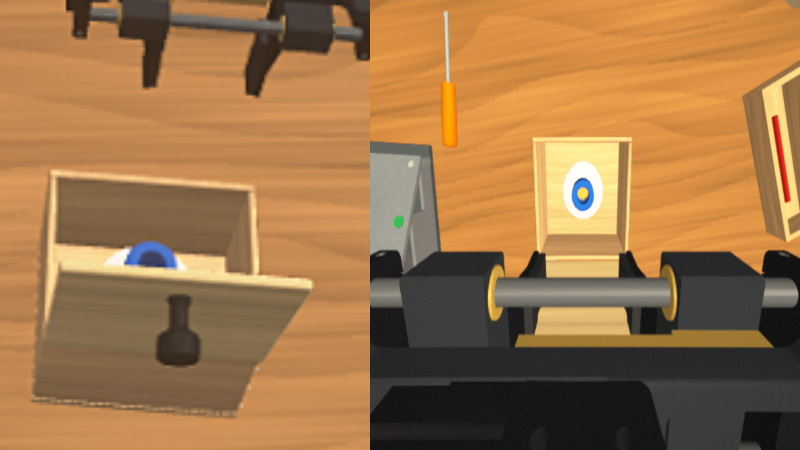

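```bash
cat >> h.py <<'E'
by=-.117;bx=np.array([np.cos(by),np.sin(by),0]);bY=np.array([-np.sin(by),np.cos(by),0]);H=np.array([.6324,.2238,.104])
Rb=frame(bY,[0,0,-1])
def lidp(a,r=.11,w=.012,dy=.05): return H+bY*dy+bx*(-r*np.cos(a)+(.008+w)*np.sin(a))+np.array([0,0,r*np.sin(a)+.008*np.cos(a)])
E
python3 - <<'E'
from h import *
U=H+bY*.05+bx*.07
print(row([.60,.27,.36],Rb));print(row([U[0],U[1],.34],Rb));print(row([U[0],U[1],.225],Rb),U)
t=cam('top');print('jar top',onz(t,(244,154),.1))
E
```

```text
[-0.0746, 0.0852, -0.1011, -0.0001, -0.0007, -0.0008]
[-0.2898, 0.1016, -0.0616, -0.0001, -0.0007, -0.0008]
[-0.2903, 0.1016, 0.1684, -0.0001, -0.0007, -0.0008] [0.70775809 0.26528684 0.104     ]
jar top [0.7556484  0.18876748 0.1       ]
```

Call:
carry_out:
  series:
    - [-0.0746, 0.0852, -0.1011, 0, 0, 0]
    - [-0.0746, 0.0852, -0.1011, 0, 0, 0]
    - [-0.18, 0.1, -0.08, 0, 0, 0]
    - [-0.2898, 0.1016, -0.0616, 0, 0, 0]
    - [-0.2898, 0.1016, -0.0616, 0, 0, 0]
    - [-0.2898, 0.1016, -0.0616, 0, 0, 0]
    - [-0.29, 0.1016, 0.03, 0, 0, 0]
    - [-0.29, 0.1016, 0.11, 0, 0, 0]
    - [-0.2903, 0.1016, 0.1684, 0, 0, 0]
    - [-0.2903, 0.1016, 0.1684, 0, 0, 0]
    - [-0.2903, 0.1016, 0.1684, 0, 0, 0]
  jaw: -1

```text
time_s: 16.2
position: [0.7076, 0.2659, 0.2275]
eef_rot: [3.141, -0.001, 3.023]
wrist_force: [1.0, -0.5, 0.5]
finger_gap: 0.0002
```

Run:
```python
from h import *
im=vision.snapshot('scene');b=im[150:320,370:510];cv2.imwrite('pics/s12.png',cv2.resize(b,None,fx=3.5,fy=3.5)[:,:,::-1])
p,R,o=cur();print(p,o['q'],o['wrist_force'])
for a in (1.57,1.4,1.2,1.0,.8,.6,.4,.2,0): print(a,lidp(a).round(3),row(lidp(a),Rb))
```

```text
[0.70876743 0.26607273 0.22970109] [ 2.54808649e-01  5.34427929e-01  1.11072910e+00  6.71939455e-04
  1.49349605e+00 -1.19698628e+00] [0.09474816 0.7669169  0.39820093]
1.57 [0.658 0.271 0.214] [0.1021, -0.0021, 0.0311, 0.0005, 0.0008, -0.0007]
1.4 [0.639 0.273 0.214] [0.1399, -0.0021, 0.0315, 0.0005, 0.0008, -0.0007]
1.2 [0.617 0.276 0.209] [0.1844, -0.0022, 0.0401, 0.0005, 0.0008, -0.0007]
1.0 [0.596 0.278 0.201] [0.2272, -0.0024, 0.0571, 0.0005, 0.0008, -0.0007]
0.8 [0.576 0.281 0.188] [0.2666, -0.0025, 0.0818, 0.0005, 0.0008, -0.0007]
0.6 [0.559 0.283 0.173] [0.3011, -0.0026, 0.1132, 0.0005, 0.0008, -0.0007]
0.4 [0.545 0.284 0.154] [0.3292, -0.0027, 0.1502, 0.0005, 0.0008, -0.0007]
0.2 [0.535 0.286 0.134] [0.35, -0.0028, 0.1911, 0.0005, 0.0008, -0.0007]
0 [0.529 0.286 0.112] [0.3624, -0.0029, 0.2345, 0.0005, 0.0008, -0.0007]
```

View pics/s12.png

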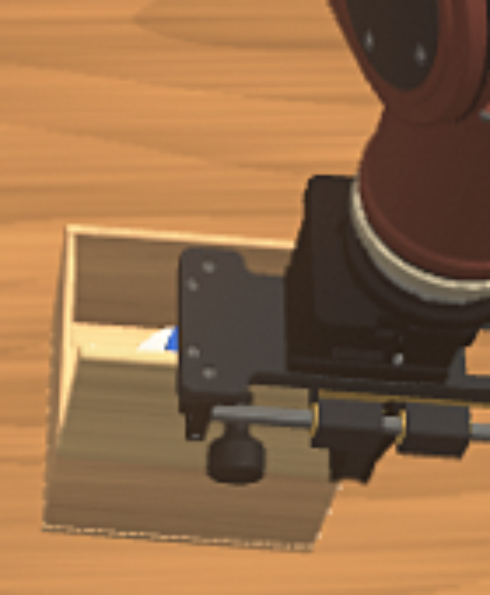

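Call:
carry_out:
  series:
    - [0.03, -0.002, 0.015, 0, 0, 0]
    - [0.06, -0.002, 0.025, 0, 0, 0]
    - [0.09, -0.002, 0.031, 0, 0, 0]
    - [0.12, -0.002, 0.031, 0, 0, 0]
    - [0.14, -0.002, 0.0315, 0, 0, 0]
    - [0.1625, -0.002, 0.035, 0, 0, 0]
    - [0.1844, -0.002, 0.04, 0, 0, 0]
    - [0.206, -0.002, 0.048, 0, 0, 0]
    - [0.2272, -0.002, 0.057, 0, 0, 0]
    - [0.247, -0.002, 0.069, 0, 0, 0]
    - [0.2666, -0.002, 0.082, 0, 0, 0]
    - [0.2666, -0.002, 0.082, 0, 0, 0]

```text
time_s: 17.45
position: [0.5751, 0.2809, 0.1866]
eef_rot: [3.141, -0.0, 3.023]
wrist_force: [-0.3, 0.7, -0.5]
finger_gap: 0.0006
```

Run:
```python
from h import *
im=vision.snapshot('scene');b=im[150:320,370:510];cv2.imwrite('pics/s13.png',cv2.resize(b,None,fx=3.5,fy=3.5)[:,:,::-1])
p,R,o=cur();print(p,o['wrist_force'])
for a in (.6,.4,.2,0): print(a,lidp(a).round(3),row(lidp(a),Rb))
```

```text
[0.57578831 0.28080787 0.18680168] [0.34164929 0.50212454 0.26810571]
0.6 [0.559 0.283 0.173] [0.0332, -0.0001, 0.0282, 0.0003, 0.0001, -0.0006]
0.4 [0.545 0.284 0.154] [0.0613, -0.0002, 0.0652, 0.0003, 0.0001, -0.0006]
0.2 [0.535 0.286 0.134] [0.082, -0.0003, 0.1062, 0.0003, 0.0001, -0.0006]
0 [0.529 0.286 0.112] [0.0943, -0.0004, 0.1496, 0.0003, 0.0001, -0.0006]
```

View pics/s13.png

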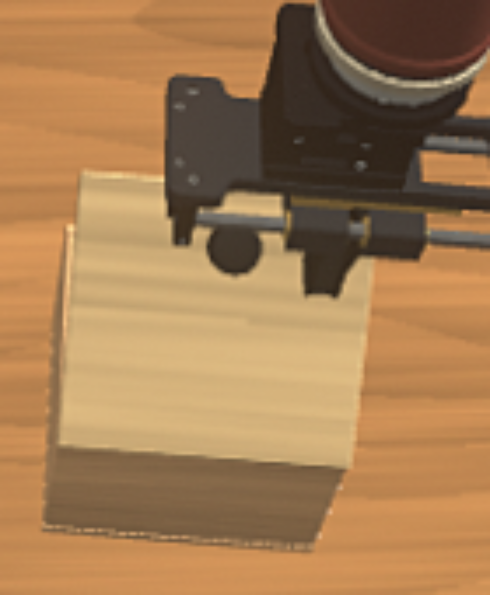

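The lid is following the fingers and is about half shut. I'll keep pushing down.

Call:
carry_out:
  series:
    - [0.018, 0, 0.014, 0, 0, 0]
    - [0.033, 0, 0.028, 0, 0, 0]
    - [0.048, 0, 0.046, 0, 0, 0]
    - [0.061, 0, 0.065, 0, 0, 0]
    - [0.072, 0, 0.085, 0, 0, 0]
    - [0.082, 0, 0.106, 0, 0, 0]
    - [0.09, 0, 0.125, 0, 0, 0]
    - [0.094, 0, 0.14, 0, 0, 0]
    - [0.094, 0, 0.147, 0, 0, 0]
    - [0.094, 0, 0.15, 0, 0, 0]
    - [0.094, 0, 0.153, 0, 0, 0]
    - [0.094, 0, 0.153, 0, 0, 0]

```text
time_s: 18.7
position: [0.5284, 0.2862, 0.1125]
eef_rot: [-3.141, -0.002, 3.022]
wrist_force: [-13.4, -4.6, 22.0]
finger_gap: 0.0005
```

Run:
```python
from h import *
im=vision.snapshot('scene');b=im[150:320,370:510];cv2.imwrite('pics/s14.png',cv2.resize(b,None,fx=3.5,fy=3.5)[:,:,::-1])
p,R,o=cur();print(p,o['wrist_force'])
```

```text
[0.52839362 0.2861636  0.11253079] [-13.1314076   -4.82365582  20.29751172]
```

View pics/s14.png

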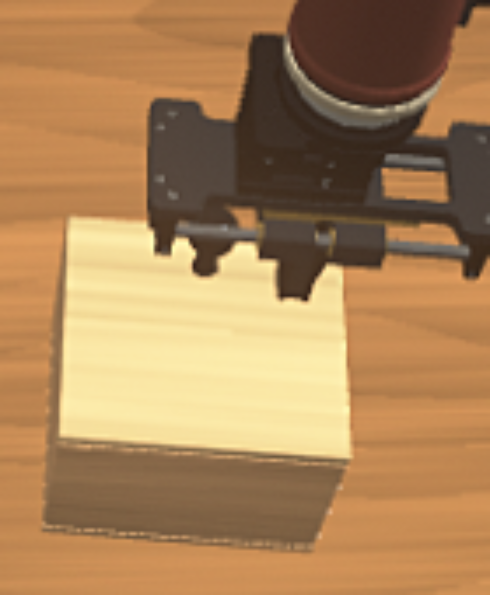

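Call:
carry_out:
  series:
    - [0, 0, -0.05, 0, 0, 0]
    - [0, 0, -0.14, 0, 0, 0]
    - [0, 0, -0.23, 0, 0, 0]
    - [0, 0, -0.32, 0, 0, 0]
    - [0, 0, -0.4, 0, 0, 0]
    - [0, 0.08, -0.4, 0, 0, 0]
    - [0, 0.17, -0.4, 0, 0, 0]
    - [0, 0.26, -0.4, 0, 0, 0]
    - [0, 0.34, -0.4, 0, 0, 0]
    - [0, 0.4, -0.4, 0, 0, 0]
    - [0, 0.4, -0.4, 0, 0, 0]
    - [0, 0.4, -0.4, 0, 0, 0]

```text
time_s: 19.95
position: [0.553, 0.4848, 0.3085]
eef_rot: [-3.141, -0.001, 3.023]
wrist_force: [-0.8, -0.7, -0.5]
finger_gap: 0.0003
```

Run:
```python
from h import *
for n in ['top','scene']:
    im=vision.snapshot(n);cv2.imwrite(f'pics/{n}15.png',im[:,:,::-1])
p,R,o=cur();print(p,o['wrist_force'])
s=cv2.imread('pics/scene15.png');cv2.imwrite('pics/d15.png',cv2.resize(s[190:320,370:500],None,fx=4.5,fy=4.5,interpolation=cv2.INTER_CUBIC))
# mark/dot check in top, scene
loc=lambda X:np.array([ex,ey,ez])@(X-C)
for n,c,bx_ in [('top',cam('top'),(380,240,425,290)),('scene',cam('scene'),(230,215,262,226))]:
    im=cv2.imread(f'pics/{n}15.png')[:,:,::-1].copy()
    bl,m=blobs(im,(0,0,190),(180,90,255),bx_,15);print(n,bl)
    x,y=np.nonzero(m)[::-1]
    if len(x)<15: continue
    k=np.polyfit(x,y,1);a,b=[loc(onplane(c,(u,np.polyval(k,u)),C+.064*ez,ez)) for u in (x.min(),x.max())];print(a.round(4),b.round(4), 'mid about axis',np.arctan2(-(a+b)[0]/2,(a+b)[1]/2-.04))
```

```text
[0.55346474 0.48362296 0.30965529] [ 0.94029351 -0.04814217  0.71960269]
top [([390, 260, 18, 5, 64], [398.7, 261.9])]
[-0.0026  0.0912  0.064 ] [-0.002  0.058  0.064] mid about axis 0.06654418897778351
scene [([237, 219, 18, 4, 44], [245.4, 220.5])]
[-0.0008  0.0569  0.064 ] [-0.0004  0.0914  0.064 ] mid about axis 0.01726214336754161
```

View pics/d15.png

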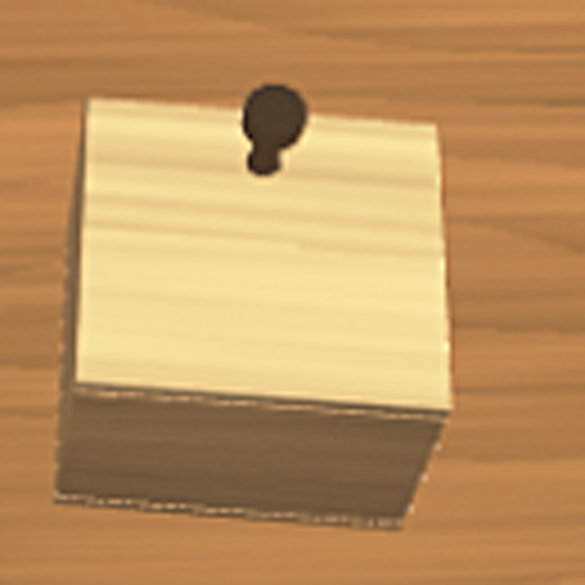

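View pics/top15.png

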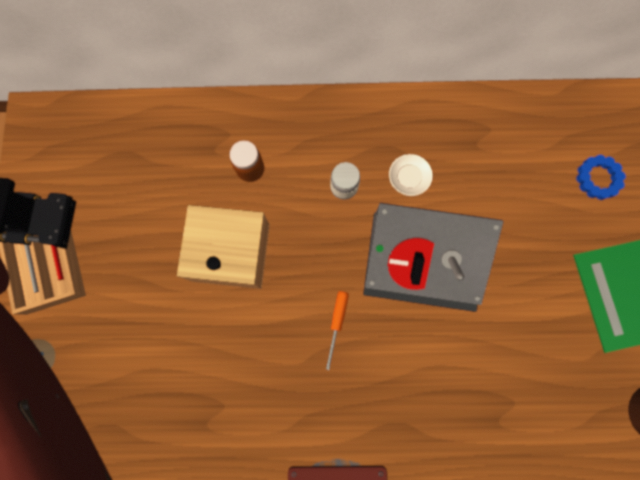

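View pics/scene15.png

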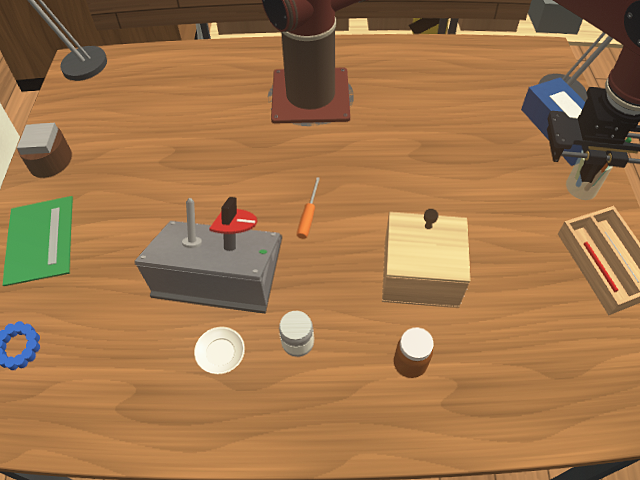

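The top and scene views show the lid flat on the box and the spindle empty. The keeper's mark points at the dot, and none of the four bystanders has shifted in pixel position. Handing in.

Run:
```python
from h import *
ct,cs=cam('top'),cam('scene')
D=lambda u,v:(370+(u+.5)/4.5-.5,190+(v+.5)/4.5-.5)
for p,q in [((257,284),(90,98)),((178,276),(437,125))]: print(tri([ray(ct,p),ray(cs,D(*q))]))
print(ctrl.hand_in())
```

```text
(array([0.47509502, 0.16025409, 0.10873016]), [np.float64(0.0033949578352322975), np.float64(0.0033949578352322094)])
(array([0.4936724 , 0.31991141, 0.10837709]), [np.float64(0.0014095603056681711), np.float64(0.0014095603056681273)])
the job is handed in; nothing more can be done
None
```

I turned the keeper about 1.69 rad counter-clockwise (the shorter way) to the green dot. Then I slid the spool up off the spindle, set it down upright in the middle of the box, pushed the lid shut and handed the job in at about 20 s.

- **Keeper:** the direction of the mark and of the plate's flat agrees with the dot within about 0.02 rad. One top-view estimate, from the mark's midpoint, gave 0.07 rad; I put that down to calibration offset.
- **Force while turning:** the wrist force reached about 43 N at the end of the turn, because I held the handle about 4 mm off centre. I eased that off before letting go.
- **Spool:** it touched the floor at the height I expected, and I pressed with 12 N at most before releasing it. After release the camera showed it upright and centred.
- **Lid:** with the fingertip pressing at about 20 N, its tip was at 112.5 mm, against 112 mm for a shut lid. A rougher camera check of the near corners gave about 108.5 mm, with up to 3 mm disagreement between views, so it reads as shut.
- **Bystanders:** the tin, jar, saucer and screwdriver look to be where they were in the first pictures.

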